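Check-weigh two ring castings on a table balance

TASK

One of the two napkin-ring castings on the firebrick is porous: it weighs less than the brass check weight standing on the balance. Use the balance's empty pan to tell which, put the porous one in the terracotta remelt bowl, leave the sound one standing on that pan and slide the poise along its bar until the beam floats level, then let go. Set the castings down softly, neither press nor squeeze the balance hard, and leave the check weight and everything else as they are.

Things in the scene. Friction and masses are not known exactly. Their poses are not given: they have to be found in the camera images.
- balance: Equal-arm table balance, screwed down, foot 105 x 270 mm. Origin: centre of its underside; local x to its back (away from the robot), y along the beam to the operator's left. Two round pans 180 mm apart that always stay level (where a load stands on a pan does not matter); poise bar along its front at local x -0.085. A white pointer plate between the pans is 135 mm tall.
- beam (a joint): Beam tilt in rad: 0 level, positive = left (empty) pan down, negative = right pan down; stops at -0.12 and 0.12. At a stop it only tells which side is heavier; between them it floats and tilts about 0.010 per gram of difference. Damped, at rest in about 2 s. Anything touching the poise or a pan also loads the beam: it reads true only when the balance is untouched.
- poise (a joint): Place of the sliding poise on its bar in m: 0 at the left end (local y +0.070) to 0.14 at the right end (local y -0.070). Sliding it to larger values adds about 0.67 g per mm to the right side (about 0.007 rad per mm while the beam floats). Starts near 0, drags on the bar with about 1.5 N, stays where it is left.
- poise_tab (a point): Top centre of the poise's upright tab, 12 mm (local x) by 10 mm (along the bar), standing 30 mm clear above the poise block (20 x 18 x 24 mm, on the bar). It rises and sinks up to 9 mm with the beam; 97 mm above the bench at level. The balance is delicate: no push on it, nor squeeze of the poise (both fingers added), nor knock of a load on its pan, may pass 15 N.
- pan_left: The empty pan on the operator's left (local y = +0.090): flat steel plate 120 mm across, no rim. Origin at its pivot, on its axis, 30 mm below the plate's top face. Top face 85 mm above the bench when level, 11 mm higher or lower at the stops.
- pan_right: The pan on the operator's right (local y = -0.090), same as the left one, holding the check weight. Origin at its pivot, on its axis, 30 mm below the plate's top face.
- check_weight: Brass knob weight of 200 g, 36 mm across, 42 mm tall, standing on the right pan. Origin: centre of its underside.
- casting_1: Raw cast napkin ring, pale metal: plain tube, 50 mm outside, 40 mm bore, 32 mm tall, on end, 150 to 250 g. Origin: centre of its underside, z along its axis. The two castings look alike and stand about 130 mm apart on the firebrick in either order; whichever is sound is 20 to 50 g heavier than the check weight, the porous one at least 13 g lighter than it.
- casting_2: Raw cast napkin ring, pale metal: plain tube, 50 mm outside, 40 mm bore, 32 mm tall, on end, 150 to 250 g. Origin: centre of its underside, z along its axis. The two castings look alike and stand about 130 mm apart on the firebrick in either order; whichever is sound is 20 to 50 g heavier than the check weight, the porous one at least 13 g lighter than it.
- brick: Firebrick 230 (local x) x 114 x 64 mm, fixed, to one side of the balance; the castings stand on its top, 64 mm above the bench. Origin: centre of its underside.
- bowl: Wide shallow terracotta bowl, the remelt bowl, fixed, on the other side of the balance: 164 mm across the rim, 45 mm deep overall, wall 5 mm, flat floor 6 mm above the bench and about 118 mm across. Origin: centre of its underside.
- third_hand: Third-hand holder: green stepped round foot 90 mm across with a steel post and slim arms, 120 mm tall. Bystander.
- flux_jar: Closed jar 60 mm across, 70 mm tall. Bystander.
- weight_block: Wooden block 50 x 170 x 22 mm carrying four brass knob weights in a row. Bystander.
- tweezers: Steel tweezers 150 mm long lying flat, 6 mm thick. Bystander.
- bangle: Thin finished bangle, 66 mm across, 6 mm tall, lying flat. Bystander.
- sprue_button: Small cast cone 24 mm across, 18 mm tall, lying on the firebrick beside the castings. Bystander.
There are look-alikes about, which are no part of the job. What is shaped like the casting_1 but black or purple is not meant. What is shaped like the casting_2 but brown is not meant.

How it is judged:
At the end, for the whole second after the job is handed in: One casting - only the sound one can bring the beam level - stands on the pan that was empty, the check weight still on the other pan, the beam at rest within 0.02 rad of level; the other, porous casting lies at rest in the remelt bowl (value of joint beam between -0.02 and 0.02 rad and ((contact force between casting_1 and pan_left above 1 N and horizontal distance between casting_1 and pan_left below 0.055 m and horizontal distance between casting_2 and bowl below 0.05 m and z of casting_2 in the frame of bowl below 0.04 m) or (contact force between casting_2 and pan_left above 1 N and horizontal distance between casting_2 and pan_left below 0.055 m and horizontal distance between casting_1 and bowl below 0.05 m and z of casting_1 in the frame of bowl below 0.04 m)) and contact force between check_weight and pan_right above 1 N and linear speed of each of casting_1, casting_2 below 0.01 m/s); the robot touches nothing.
It fails at once if The gripper presses on or squeezes the balance (pans, beam or poise) with more than 15 N (contact force between the fingers and balance above 15 N).
It fails at once if A casting is dropped or pressed on the pan with more than 15 N (contact force between any of casting_1, casting_2 and pan_left above 15 N).
It fails at once if The check weight is shifted to more than 35 mm from its pan's axis, or lifted 15 mm off the pan (horizontal distance between check_weight and pan_right above 0.035 m or z of check_weight in the frame of pan_right above 0.045 m).
It fails at once if A bystander is moved by more than 30 mm (distance of any of third_hand, flux_jar, weight_block, tweezers, bangle, sprue_button from where it was at the start of the episode above 0.03 m).
It also fails if it takes over 72 s, if anything falls off the work surface, if the arm or the gripper's body presses on something with over 40 N, if the wrist force passes 120 N, or if a joint passes its speed limit or range.

ROBOT

A 6-joint arm with a two-finger parallel gripper is mounted at the origin on the work surface. World frame = base frame: x ahead of the robot, y to its left, z up, the work surface at z = 0. Lengths are in m, angles in rad, forces in N, time in s.
With the tool pointing down it reaches from about 0.4 to 0.825 m from the base axis. Payload 7 kg.
Tool frame: the origin (TCP) lies at the very end of the fingers, on their centre line; the grasp point (between the pads) lies 19 mm behind it; z points along the fingers, y is the line along which they close (so a half turn about z gives the same grasp; the last joint's range is limited). The gripper opens to 88 mm and grips with 3 to 60 N. Pads are 19 mm wide; open, the fingers measure 130 mm over their backs; the gripper's body (78 mm by 193 mm) begins 47 mm behind the grasp point.
Start: joints at [1.438, 0.359, 0.012, 0, -1.224, -0.288], TCP at [0.276, 0.616, 0.227] pointing down, gripper open.
Joint ranges: [-3.07, 3.07], [-1.43, 2.12], [-1.02, 1.25], [-3.03, 1.67], [-3.05, -0], [-3.03, 3.03]. Speed limits (rad/s): [2.39, 2.39, 3.01, 3.14, 3.14, 3.14].

INTERFACE

Orientations are given as [roll, pitch, yaw] about the fixed x, y, z axes, in that order (R = Rz(yaw) Ry(pitch) Rx(roll)).
In Python, from station import arm, grab_frame gives the robot as it stands.
- The arm moves only by the tool jog_arm, never from a script. Its argument "deltas" is a list that holds one entry, the list of rows, each a list of 4 numbers: the shift along the tool's x, y, z in units of 60 mm (1.0 is 60 mm), then the turn about the tool's z in units of 5 degrees (1.0 is 5 degrees). A call has 1 to 8 rows; each row is the pose to reach, as a shift and turn from the pose commanded when the call began, along the tool's axes at that moment; what a row does not reach only later rows make up. A row lasts 1/8 s, in which the tool goes at most 62.5 mm and 10.7 degrees, less where a joint would pass 70% of its speed; a pose out of reach is approached as far as the arm can. A call with a gripper value outside its range is refused whole. "grip" is the finger opening in mm, from 0 to 87.6, set as the call begins (left out, the last holds). The fingers move at their own pace and stop on an object; "squeeze" is the grip in N (left out, the last holds). Time passes only in rows, so rows that repeat a pose let the fingers close. It gives the time, the measured TCP pose, the force, the opening and the grip force at its end, in the units of the state.
- arm.get_state(): the state, without advancing time (a new reading comes with each control period).
- grab_frame(name): name is "scene" or "top" or "wrist"; returns a dict with "img" (400x640x3 uint8, red, green, blue), "vfov" (degrees; the focal length in pixels is half the picture's height over the tangent of half this angle, whatever the lens; pixels are square), "cx", "cy" (the principal point, pixels), "xyz" and "rotation" of the camera in the world. Camera axes: x right, y down, z forward; pixel columns grow to the right and rows downward; lengths in m; the calibration is good to about 2 mm. A picture is of the moment at which its call begins. There is no depth.
- arm.job_done(): hands the job in; it is judged then, once.
The state is a dict: "t": time; "q": joint angles; "qd": joint speeds; "joint_efforts": joint torques, N m; "eef_pos": TCP position; "ee_rot": TCP orientation; "force": force on the tool from outside, world axes, zero at the start; "moment": the same for the moment, N m; "width": finger opening in m; "gripper_force": force on a finger pad.
Only numpy, scipy, OpenCV 4.12 (cv2) and the standard library are available. Lean on these libraries where they do the work, as an engineer would, in place of code of your own. Each camera call takes 0.05 s, during which the arm holds its last target. There are 200 camera calls.

## Working session

There is one attempt and no reset: what is moved stays moved. The work goes in short steps, Python scripts to look and compute and a tool call to move; the robot and the scene stay as the last step left them, time stands still between calls to the robot, and variables do not carry over. Pictures are saved under pics/ and viewed, at most 10 in all, crops included, and the job is handed in when it is done.

Besides the shell and the picture viewer there is one more tool, called after "Call:" by a JSON object that holds its "api" and its "payload", one argument or row to a line. jog_arm: Moves the arm, as the interface text tells. Its arguments: {"type":"object","properties":{"deltas":{"type":"array"},"grip":{"type":"number"},"squeeze":{"type":"number"}},"required":["deltas"]}

```bash
mkdir -p pics; ls; python3 - <<'E'
from station import arm, grab_frame
import cv2,numpy as np
s=arm.get_state();print(s['t'],s['eef_pos'],s['ee_rot'],s['width'])
for n in('scene','top'):
    f=grab_frame(n);cv2.imwrite(f'pics/{n}0.png',f['img'][...,::-1]);print(n,f['vfov'],f['cx'],f['cy'],f['xyz'],np.round(f['rotation'],3).tolist())
E
```

```text
pics
0.0 [0.27552528 0.61567517 0.22561811] [ 3.13993292e+00 -1.48617306e-04 -4.20893332e-01] 0.0873327098658798
scene 47.878438890098494 316.91851686157304 194.5670766467706 [1.23570323 0.71425014 0.74008622] [-2.181, 0.017, 2.335]
top 49.310315899542736 327.6794043533175 201.75813804106664 [0.45734741 0.04876785 1.24193823] [-3.066, 0.02, -1.598]
```

View pics/top0.png

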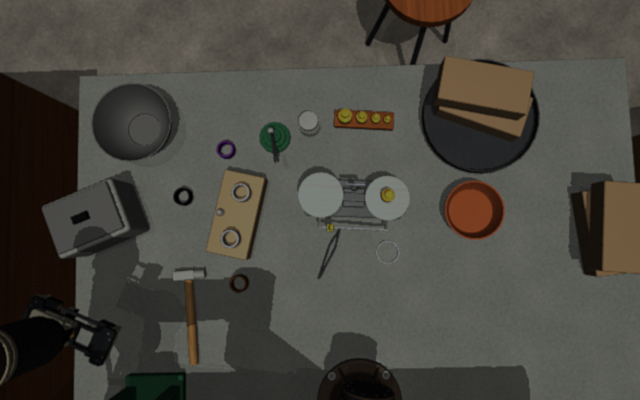

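View pics/scene0.png

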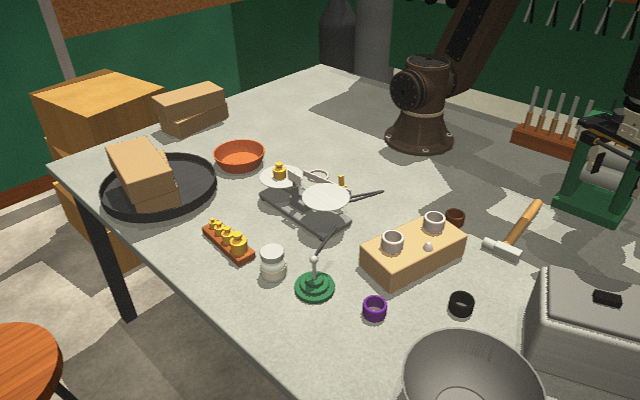

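Top view: the two pale rings stand on the tan brick at about (241,191) and (230,238). The purple (226,149), black (183,196) and brown (239,282) rings lie on the bench, so they are look-alikes. Balance pans are at (321,195) and (387,197), and the bowl at (474,209). An enlarged crop and measurements come next.

```bash
cat > h.py <<'E'
import numpy as np,cv2
from scipy.spatial.transform import Rotation as R
from station import arm,grab_frame
def cam(n):
    f=grab_frame(n);f['R']=R.from_euler('xyz',f['rotation']).as_matrix() if np.size(f['rotation'])==3 else np.array(f['rotation']);f['f']=200/np.tan(np.radians(f['vfov'])/2);return f
def ray(f,u,v):return f['R']@np.array([(u-f['cx'])/f['f'],(v-f['cy'])/f['f'],1])
def onz(f,u,v,z):
    d=ray(f,u,v);o=np.array(f['xyz']);return o+d*(z-o[2])/d[2]
def proj(f,p):
    c=f['R'].T@(np.array(p)-f['xyz']);return c[:2]/c[2]*f['f']+[f['cx'],f['cy']]
E
python3 - <<'E'
from h import *
f=cam('top');im=f['img'];hsv=cv2.cvtColor(im,cv2.COLOR_RGB2HSV)
print(f['R'].round(2).tolist())
c=cv2.resize(im[140:290,200:420],(770,525),interpolation=cv2.INTER_CUBIC);cv2.imwrite('pics/crop1.png',c[...,::-1])
def blobs(m,z,name,amin=15):
    n,l,s,ce=cv2.connectedComponentsWithStats(m.astype(np.uint8))
    for i in range(1,n):
        if s[i,4]>=amin:
            cnt=cv2.findContours((l==i).astype(np.uint8),0,2)[0][0];(u,v),r=cv2.minEnclosingCircle(cnt)
            rc=cv2.minAreaRect(cnt)
            print(name,s[i,4],'px',round(u,1),round(v,1),'r',round(r*(f['xyz'][2]-z)/f['f'],4),'xyz',onz(f,u,v,z).round(4),'rect',[np.round(a,1) for a in rc])
H,S,V=[hsv[...,i].astype(int) for i in range(3)]
x=np.arange(640)[None,:];y=np.arange(400)[:,None]
blobs((H<12)&(S>150)&(V>90)&(x>430)&(x<520)&(y>170)&(y<250),.045,'bowl',50)
brick=(H>8)&(H<25)&(S>60)&(V>100)&(x>195)&(x<275)&(y>160)&(y<265);blobs(brick,.064,'brick',200)
blobs((H>18)&(H<35)&(S>110)&(V>110)&(x>300)&(x<420)&(y>170)&(y<250),.097,'brass',3)
for (u,v) in((241,191),(230,238),(321,195),(387,197)):print(u,v,im[v,u],hsv[v,u])
blobs((S<60)&(V>120)&(x>205)&(x<262)&(y>170)&(y<255),.096,'ring',20)
blobs((S<40)&(V>165)&(x>290)&(x<420)&(y>165)&(y<225),.085,'pan',300)
E
```

```text
[[-0.03, -1.0, 0.08], [-1.0, 0.03, 0.02], [-0.02, -0.08, -1.0]]
bowl 219 px 474.3 209.6 r 0.0817 xyz [ 0.5158 -0.3298  0.045 ] rect [array([474. , 209.5]), array([57., 58.]), np.float64(90.0)]
bowl 1500 px 470.2 210.2 r 0.061 xyz [ 0.5144 -0.3185  0.045 ] rect [array([470., 210.]), array([42., 42.]), np.float64(90.0)]
brick 2589 px 234.6 214.1 r 0.1241 xyz [0.5212 0.3238 0.064 ] rect [array([234.6, 214.3]), array([40.5, 83.6]), np.float64(13.0)]
brass 90 px 388.1 194.6 r 0.0161 xyz [ 0.5591 -0.0901  0.097 ] rect [array([388.5, 195.6]), array([ 9.9, 11.5]), np.float64(74.1)]
brass 9 px 331.5 227.0 r 0.0054 xyz [0.4782 0.0611 0.097 ] rect [array([331.5, 227. ]), array([4., 1.]), np.float64(90.0)]
241 191 [121 107  76] [ 21  95 121]
230 238 [120 107  77] [ 21  91 120]
321 195 [121 128 124] [ 73  14 128]
387 197 [109 104  34] [ 28 175 109]
```

View pics/crop1.png

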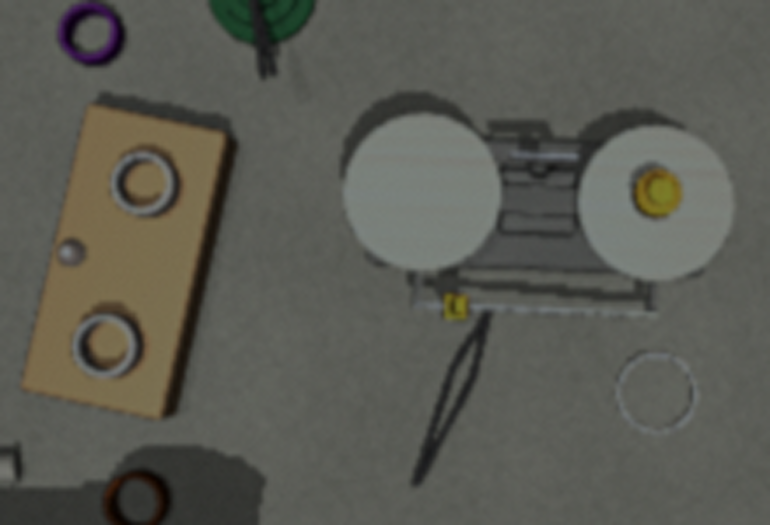

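The crop confirms two pale rings on the brick at (241.4,192.3) and (230.6,238.3). The black, purple and brown rings are all off it. The poise tab is at about (330,227) and the pans at (320.6,194.6) and (387.6,197.9).

```bash
python3 - <<'E'
from h import *
f=cam('top');im=f['img'];hsv=cv2.cvtColor(im,cv2.COLOR_RGB2HSV);S=hsv[...,1].astype(int);V=hsv[...,2].astype(int)
for (u,v) in((241,192),(230,238)):
    m=np.zeros(S.shape,np.uint8);w=slice(v-14,v+15),slice(u-14,u+15);m[w]=((S[w]<60)&(V[w]>90))
    n,l,s,c=cv2.connectedComponentsWithStats(m);i=1+np.argmax(s[1:,4]);ys,xs=np.where(l==i)
    (a,b),r=cv2.minEnclosingCircle(np.c_[xs,ys].astype(np.float32))
    print('ring',s[i,4],round(a,1),round(b,1),'diam',2*r*(f['xyz'][2]-.096)/f['f'],onz(f,a,b,.096).round(4))
pl=onz(f,320.6,194.6,.096);pr=onz(f,387.6,197.9,.074);print('pans',pl,pr,np.linalg.norm(pl-pr),'bow',onz(f,474.3,209.6,.045))
d=(pl-pr)[:2];print('bal yaw',np.arctan2(-d[0],d[1]))
for n,p in dict(tab=(330.3,227.2),tabL=(318.6,226.5)).items():print(n,onz(f,*p,.1))
for n,p in dict(jar=(308,122),th=(271,130),sprue=(220.3,211.5)).items():print(n,onz(f,*p,.07))
s=arm.get_state();print(s['t'])
E
```

```text
ring 99 239.7 192.0 diam 0.04799964847970364 [0.5776 0.3022 0.096 ]
ring 102 229.1 238.7 diam 0.04840119513756405 [0.4551 0.3315 0.096 ]
pans [0.56449418 0.08755081 0.096     ] [ 0.55241019 -0.09125625  0.074     ] 0.18056020178975762 bow [ 0.51583271 -0.32978449  0.045     ]
bal yaw -0.06747854749013238
tab [0.47774359 0.06426657 0.1       ]
tabL [0.48042195 0.09484441 0.1       ]
jar [0.76749911 0.11772383 0.07      ]
th [0.74852728 0.21967345 0.07      ]
sprue [0.52894183 0.36114236 0.07      ]
0.2
```

Call:
{"api": "jog_arm", "payload": {
  "deltas": [
    [[0.5,0.2,0.1,-0.3],[1.35,0.55,0.2,-0.9],[2.2,0.9,0.35,-1.5],[3.1,1.25,0.5,-2.1],[4.0,1.6,0.65,-2.7],[4.9,2.0,0.8,-3.3],[5.8,2.4,0.9,-3.8],[6.73,2.76,0.93,-4.05]]
  ],
  "grip": 80,
  "squeeze": 12
}}

```text
t: 1.2
eef_pos: [0.5775, 0.2983, 0.1703]
ee_rot: [3.141, 0.001, -0.066]
force: [0.0, 1.3, 0.5]
width: 0.0797
gripper_force: 0.0
```

Call:
{"api": "jog_arm", "payload": {
  "deltas": [
    [[0,0,0,0],[0,0,0,0]]
  ]
}}

```text
t: 1.45
eef_pos: [0.5767, 0.2996, 0.1704]
ee_rot: [3.141, 0.0, -0.069]
force: [-0.8, -0.2, -0.5]
width: 0.08
gripper_force: 0.0
```

```bash
python3 - <<'E'
from h import *
f=cam('wrist');cv2.imwrite('pics/w1.png',f['img'][...,::-1]);s=arm.get_state();print(s['t'],s['eef_pos'],s['ee_rot'],s['q'],s['force']);print(f['xyz'],proj(f,[.577,.300,.096]),f['f'])
E
```

```text
1.5 [0.57630073 0.30033164 0.17065604] [ 3.14157111e+00  2.34174154e-04 -6.73868546e-02] [ 7.79916933e-01  3.56090507e-01 -1.23547113e-01 -1.81745986e-04
 -1.09132988e+00  7.23576396e-01] [-0.88641301  0.95528891 -0.42288854]
[0.65345935 0.293593   0.32800755] [311.9180983  205.38825262] 311.0777477960863
```

View pics/w1.png

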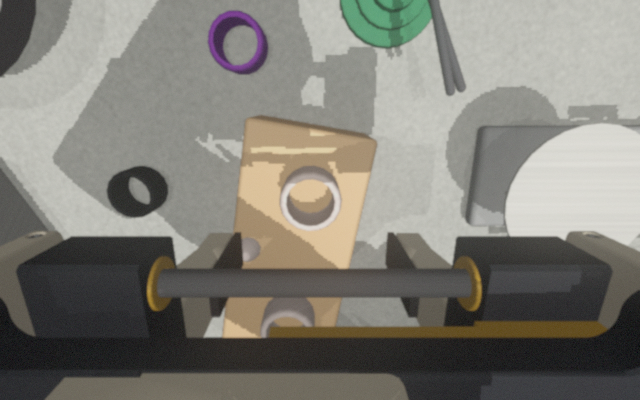

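The wrist view shows the pale ring's rim centred at about (310,199), against a predicted (312,205), so it lies about 4 mm further in x. The fingers are aligned across the brick, so I'm descending.

Call:
{"api": "jog_arm", "payload": {
  "deltas": [
    [[0.03,0,0.4,0],[0.06,0,0.9,0],[0.06,0,1.35,0],[0.06,0,1.55,0],[0.06,0,1.63,0],[0.06,0,1.63,0]]
  ]
}}

```text
t: 2.25
eef_pos: [0.5804, 0.3004, 0.0736]
ee_rot: [-3.141, -0.001, -0.067]
force: [0.6, -0.3, 0.2]
width: 0.08
gripper_force: 0.0
```

Call:
{"api": "jog_arm", "payload": {
  "deltas": [
    [[0,0,0,0],[0,0,0,0],[0,0,0,0],[0,0,0,0],[0,0,0,0]]
  ],
  "grip": 40,
  "squeeze": 12
}}

```text
t: 2.88
eef_pos: [0.5806, 0.3, 0.0733]
ee_rot: [-3.141, -0.001, -0.067]
force: [-0.3, 1.4, 1.5]
width: 0.0489
gripper_force: 12.0
```

Call:
{"api": "jog_arm", "payload": {
  "deltas": [
    [[0,0,-0.3,0],[0,0,-0.9,0],[0,0.4,-1.4,0],[0,1.0,-1.5,0],[0,1.7,-1.5,0],[-0.02,2.4,-1.5,0],[-0.04,3.1,-1.5,0],[-0.04,3.55,-1.5,0]]
  ]
}}

```text
t: 3.88
eef_pos: [0.5627, 0.0854, 0.1639]
ee_rot: [3.142, 0.0, -0.068]
force: [0.9, -0.5, -2.3]
width: 0.0493
gripper_force: 11.9
```

Call:
{"api": "jog_arm", "payload": {
  "deltas": [
    [[0,0,0.2,0],[0,0,0.5,0],[0,0,0.7,0],[0,0,0.75,0],[0,0,0.75,0]]
  ]
}}

```text
t: 4.5
eef_pos: [0.5636, 0.0877, 0.118]
ee_rot: [3.141, 0.0, -0.067]
force: [0.4, -0.6, -2.7]
width: 0.049
gripper_force: 11.9
```

```bash
python3 - <<'E'
from h import *
f=cam('wrist');g=cam('scene');a=f['img'];b=cv2.resize(g['img'][130:270,220:420],(800,560))
cv2.imwrite('pics/s2.png',b[...,::-1]);cv2.imwrite('pics/w2.png',a[...,::-1]);s=arm.get_state();print(s['t'],s['eef_pos'],s['force'],s['width'])
E
```

```text
4.6 [0.56388895 0.08771763 0.11845709] [ 0.06353467 -0.24599524 -1.99036538] 0.04880780070324359
```

View pics/s2.png

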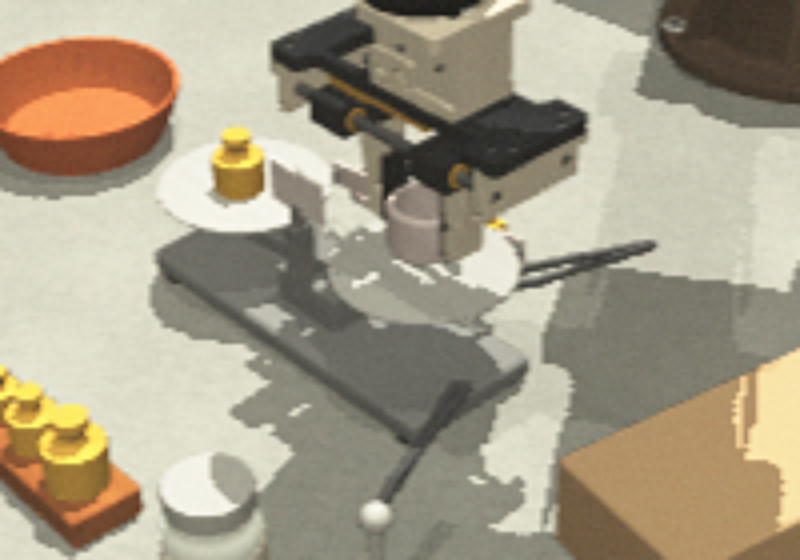

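The ring hangs just above the empty pan (crop 415,225), clear of the pointer plate (300,190). I'll lower it gently and release.

Call:
{"api": "jog_arm", "payload": {
  "deltas": [
    [[0,0,0.05,0],[0,0,0.1,0],[0,0,0.14,0],[0,0,0.18,0],[0,0,0.21,0],[0,0,0.24,0],[0,0,0.25,0],[0,0,0.25,0]]
  ]
}}

```text
t: 5.6
eef_pos: [0.5636, 0.0875, 0.1031]
ee_rot: [-3.141, -0.0, -0.067]
force: [-0.0, 0.6, 0.3]
width: 0.0486
gripper_force: 12.0
```

Call:
{"api": "jog_arm", "payload": {
  "deltas": [
    [[0,0,0,0],[0,0,0,0],[0,0,0,0],[0,0,0,0]]
  ],
  "grip": 66
}}

```text
t: 6.1
eef_pos: [0.5636, 0.0874, 0.103]
ee_rot: [-3.142, -0.0, -0.067]
force: [-0.6, 0.8, 0.3]
width: 0.0661
gripper_force: 0.0
```

Call:
{"api": "jog_arm", "payload": {
  "deltas": [
    [[0,0,-0.2,0],[0,0,-0.6,0],[0,0,-1.0,0],[0,0,-1.2,0],[0,0,-1.2,0],[0,0,-1.2,0],[0,0,-1.2,0],[0,0,-1.2,0]]
  ]
}}

```text
t: 7.1
eef_pos: [0.5633, 0.0873, 0.1743]
ee_rot: [3.141, 0.001, -0.067]
force: [-0.4, -0.1, 0.2]
width: 0.0659
gripper_force: 0.0
```

```bash
python3 - <<'E'
from h import *
f=cam('wrist');g=cam('scene');a=f['img'];b=cv2.resize(g['img'][130:270,220:420],(571,400))
w=np.hstack([cv2.resize(a,(640,400))[:,100:],b])
w=cv2.resize(w,(800,int(400*800/w.shape[1])));cv2.imwrite('pics/s3.png',w[...,::-1]);s=arm.get_state();print(s['t'],s['eef_pos'],s['force'],s['width'])
E
```

```text
7.2 [0.56342159 0.08733543 0.17457823] [-0.62228153 -0.43959575  0.38021508] 0.06599520270048642
```

View pics/s3.png

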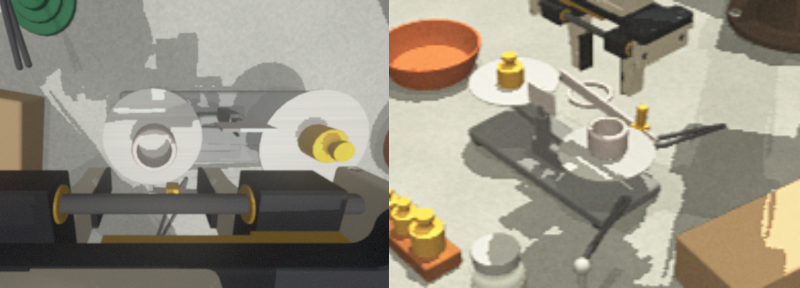

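Wrist view: the loaded left pan (150,135) looks smaller than the right one, meaning lower. Scene view: the beam slopes down toward the ring's side (605,140) and the check-weight pan is high. So this casting is heavier and sound, and the other goes to the bowl.

Call:
{"api": "jog_arm", "payload": {
  "deltas": [
    [[-0.2,-0.3,-0.1,0],[-0.6,-1.0,-0.1,0],[-1.0,-1.8,-0.1,0],[-1.4,-2.6,-0.1,0],[-1.8,-3.3,0,0],[-2.03,-3.8,0,0],[-2.03,-3.9,0.1,0],[-2.03,-3.9,0.2,0]]
  ],
  "grip": 80
}}

```text
t: 8.2
eef_pos: [0.4577, 0.329, 0.1623]
ee_rot: [3.141, 0.0, -0.067]
force: [0.3, -1.6, -0.0]
width: 0.0802
gripper_force: 0.0
```

```bash
python3 - <<'E'
from h import *
f=cam('wrist');im=f['img'];hsv=cv2.cvtColor(im,cv2.COLOR_RGB2HSV);s=arm.get_state();print(s['t'],s['eef_pos'])
u,v=proj(f,[.458,.329,.096]);print(u,v)
S=hsv[...,1].astype(int);V=hsv[...,2].astype(int);u,v=int(u),int(v);w=slice(v-55,v+50),slice(u-60,u+60)
m=((S[w]<55)&(V[w]>60)).astype(np.uint8);n,l,st,c=cv2.connectedComponentsWithStats(m)
for i in range(1,n):
    if st[i,4]>100:
        print(st[i]+[u-60,v-55,0,0,0]);
cv2.imwrite('pics/w4.png',cv2.resize(im[:330],(640,330))[...,::-1])
E
```

```text
8.25 [0.45742879 0.32812696 0.16140231]
312.3680141240839 208.752326954762
[ 278  172   64   67 2195]
[ 252  179  120   79 1733]
```

View pics/w4.png

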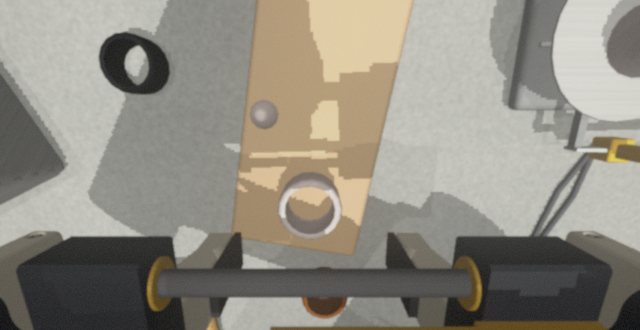

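The ring's rim is at (310,206), against a predicted (312,209), so the fingers are aligned. Descending and grasping.

Call:
{"api": "jog_arm", "payload": {
  "deltas": [
    [[0.03,0,0.4,0],[0.03,0,0.9,0],[0.03,0,1.3,0],[0.03,0,1.47,0],[0.03,0,1.5,0],[0.03,0,1.5,0]]
  ]
}}

```text
t: 9.0
eef_pos: [0.4601, 0.3291, 0.0737]
ee_rot: [-3.141, -0.001, -0.068]
force: [0.2, 0.9, 0.1]
width: 0.0797
gripper_force: 0.0
```

Call:
{"api": "jog_arm", "payload": {
  "deltas": [
    [[0,0,0,0],[0,0,0,0],[0,0,0,0],[0,0,0,0],[0,0,0,0]]
  ],
  "grip": 40
}}

```text
t: 9.62
eef_pos: [0.4597, 0.3293, 0.0732]
ee_rot: [-3.141, -0.0, -0.067]
force: [-0.2, 1.3, 0.9]
width: 0.0487
gripper_force: 12.0
```

Call:
{"api": "jog_arm", "payload": {
  "deltas": [
    [[0,0,-0.3,0],[0,0,-0.9,0],[0,0,-1.6,0],[0,0.2,-2.1,0],[0,0.6,-2.4,0],[0,1.1,-2.4,0],[0,1.5,-2.4,0],[0,1.6,-2.4,0]]
  ]
}}

```text
t: 10.62
eef_pos: [0.4524, 0.2308, 0.216]
ee_rot: [3.14, 0.001, -0.069]
force: [-0.3, 1.2, -1.5]
width: 0.0482
gripper_force: 11.9
```

Call:
{"api": "jog_arm", "payload": {
  "deltas": [
    [[0.1,0.4,0,0],[0.2,1.1,0,0],[0.4,2.0,0,0],[0.6,2.9,0,0],[0.8,3.8,0,0],[1.0,4.7,0,0],[1.2,5.6,0,0],[1.4,6.5,0,0]]
  ]
}}

```text
t: 11.62
eef_pos: [0.5105, -0.1636, 0.2162]
ee_rot: [3.142, 0.001, -0.067]
force: [-0.0, 0.2, -2.0]
width: 0.0484
gripper_force: 11.9
```

Call:
{"api": "jog_arm", "payload": {
  "deltas": [
    [[0.1,0.9,0,0],[0.2,1.7,0,0],[0.25,2.3,0,0],[0.27,2.7,0,0],[0.27,2.8,0.2,0],[0.27,2.8,0.7,0],[0.27,2.8,1.2,0],[0.27,2.8,1.7,0]]
  ]
}}

```text
t: 12.62
eef_pos: [0.5149, -0.3295, 0.1128]
ee_rot: [-3.141, 0.001, -0.067]
force: [0.0, -0.6, -1.7]
width: 0.0482
gripper_force: 11.9
```

```bash
python3 - <<'E'
from h import *
g=cam('top');s=arm.get_state();print(s['t'],s['eef_pos'],s['force'],s['width']);im=cv2.resize(g['img'][140:280,400:560],(800,700))[:600]
cv2.imwrite('pics/t5.png',im[...,::-1])
E
```

```text
12.675 [ 0.51262561 -0.3284066   0.10848581] [-1.67096417  0.88890023 -5.82994517] 0.04854038694388599
```

Call:
{"api": "jog_arm", "payload": {
  "deltas": [
    [[0,0,0.2,0],[0,0,0.7,0],[0,0,1.15,0],[0,0,1.4,0],[0,0,1.5,0],[0,0,1.56,0],[0,0,1.6,0],[0,0,1.6,0]]
  ]
}}

```text
t: 13.68
eef_pos: [0.5157, -0.3304, 0.0194]
ee_rot: [3.141, -0.001, -0.067]
force: [0.1, 0.4, -1.3]
width: 0.0486
gripper_force: 11.9
```

Call:
{"api": "jog_arm", "payload": {
  "deltas": [
    [[0,0,0,0],[0,0,0,0],[0,0,0,0],[0,0,0,0]]
  ],
  "grip": 66
}}

```text
t: 14.18
eef_pos: [0.5155, -0.3304, 0.0191]
ee_rot: [3.142, -0.0, -0.067]
force: [0.2, 0.7, 0.4]
width: 0.066
gripper_force: 0.0
```

Call:
{"api": "jog_arm", "payload": {
  "deltas": [
    [[0,0,-0.3,0],[0,0,-0.9,0],[0,0,-1.6,0],[0,0,-2.3,0],[0,-0.2,-2.9,0],[0,-0.7,-3.2,0],[0,-1.4,-3.2,0],[0,-2.1,-3.2,0]]
  ]
}}

```text
t: 15.18
eef_pos: [0.524, -0.2037, 0.2128]
ee_rot: [3.142, -0.002, -0.068]
force: [0.3, 0.6, -0.2]
width: 0.0659
gripper_force: 0.0
```

Call:
{"api": "jog_arm", "payload": {
  "deltas": [
    [[-0.1,-0.4,0,0],[-0.3,-1.1,0,0],[-0.5,-1.9,0,0],[-0.7,-2.7,0,0],[-0.9,-3.4,0,0],[-1.07,-4.1,0.2,0],[-1.07,-4.43,0.6,0],[-1.07,-4.43,0.75,0]]
  ],
  "grip": 40
}}

```text
t: 16.18
eef_pos: [0.4774, 0.0659, 0.1661]
ee_rot: [-3.142, 0.0, -0.065]
force: [0.4, -0.3, 0.1]
width: 0.0399
gripper_force: 0.0
```

```bash
python3 - <<'E'
from h import *
f=cam('wrist');g=cam('top');s=arm.get_state();print(s['t'],s['eef_pos'],s['width'])
for n,c in(('w',f),('t',g)):
    hsv=cv2.cvtColor(c['img'],cv2.COLOR_RGB2HSV);H,S,V=[hsv[...,i].astype(int) for i in range(3)]
    m=((H>18)&(H<35)&(S>120)&(V>60)).astype(np.uint8);k,l,st,ce=cv2.connectedComponentsWithStats(m)
    print(n,proj(c,[.478,.065,.089]),[(st[i].tolist(),ce[i].round(1).tolist()) for i in range(1,k) if st[i,4]>5])
w=np.hstack([f['img'][100:330,170:520],cv2.resize(g['img'][160:260,290:530],(552,230))]);w=cv2.resize(w,(800,204));w=np.vstack([w,cv2.resize(f['img'][:330,100:600],(600,396))[:, :].copy() if 0 else np.zeros((1,800,3),np.uint8)])
cv2.imwrite('pics/p6.png',w[...,::-1])
E
```

```text
16.275 [0.47738225 0.06457353 0.16596766] 0.04033208030811794
w [313.49716554 203.97765635] [([526, 47, 70, 60, 2792], [558.3, 76.1]), ([301, 179, 21, 30, 434], [310.8, 193.5]), ([222, 257, 17, 54, 437], [228.6, 285.0]), ([391, 258, 15, 53, 356], [400.0, 288.5]), ([187, 321, 347, 17, 4134], [375.6, 330.6])]
t [330.07838998 227.18342212] [([338, 108, 14, 15, 170], [344.5, 115.2]), ([356, 111, 11, 12, 109], [361.1, 116.6]), ([371, 113, 10, 10, 74], [375.3, 117.7]), ([384, 115, 6, 8, 40], [386.6, 118.8]), ([382, 188, 14, 13, 143], [388.3, 194.0])]
```

View pics/p6.png

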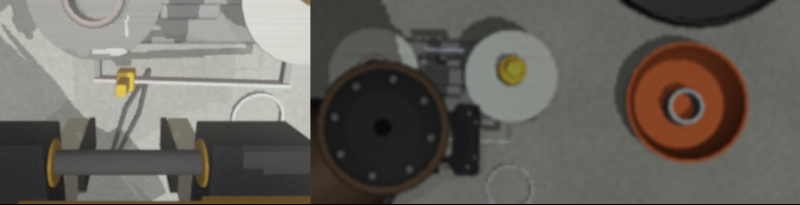

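Porous ring stands in the bowl (684,105 in the crop). The tab top is at about wrist pixel (306,199), so roughly x .481, y .070, slightly left of centre between the fingers. I'll lower the open fingers around it and push right.

Call:
{"api": "jog_arm", "payload": {
  "deltas": [
    [[0.05,0,0.3,0],[0.05,0,0.75,0],[0.05,0,1.1,0],[0.05,0,1.35,0],[0.05,0,1.46,0],[0.05,0,1.46,0]]
  ]
}}

```text
t: 17.02
eef_pos: [0.4811, 0.0642, 0.0788]
ee_rot: [3.142, -0.0, -0.068]
force: [-0.0, -0.3, 0.1]
width: 0.04
gripper_force: 0.0
```

Call:
{"api": "jog_arm", "payload": {
  "deltas": [
    [[0,0.04,0,0],[0,0.08,0,0],[0,0.12,0,0],[0,0.16,0,0],[0,0.2,0,0],[0,0.24,0,0],[0,0.28,0,0],[0,0.32,0,0]]
  ]
}}

```text
t: 18.02
eef_pos: [0.4797, 0.0455, 0.0784]
ee_rot: [-3.141, -0.0, -0.067]
force: [-0.1, 1.7, 1.4]
width: 0.04
gripper_force: 0.9
```

Call:
{"api": "jog_arm", "payload": {
  "deltas": [
    [[0,0.07,0,0],[0,0.14,0,0],[0,0.22,0,0],[0,0.3,0,0],[0,0.38,0,0],[0,0.46,0,0],[0,0.54,0,0],[0,0.6,0,0]]
  ]
}}

```text
t: 19.02
eef_pos: [0.477, 0.0093, 0.0783]
ee_rot: [3.142, 0.0, -0.067]
force: [1.0, 1.8, 1.5]
width: 0.0402
gripper_force: 0.8
```

Call:
{"api": "jog_arm", "payload": {
  "deltas": [
    [[0,-0.05,0,0],[0,-0.13,0,0],[0,-0.13,-0.4,0],[0,-0.13,-0.8,0],[0,-0.13,-1.0,0],[0,-0.13,-1.0,0],[0,-0.13,-1.0,0],[0,-0.13,-1.0,0]]
  ]
}}

```text
t: 20.02
eef_pos: [0.4771, 0.0173, 0.1375]
ee_rot: [3.141, 0.002, -0.068]
force: [0.1, 0.0, -0.8]
width: 0.0401
gripper_force: 0.0
```

Call:
{"api": "jog_arm", "payload": {
  "deltas": [
    [[0,0,0,0],[0,0,0,0],[0,0,0,0],[0,0,0,0],[0,0,0,0],[0,0,0,0],[0,0,0,0],[0,0,0,0]]
  ]
}}

```text
t: 21.02
eef_pos: [0.4776, 0.0174, 0.1384]
ee_rot: [3.142, -0.0, -0.067]
force: [-0.5, -1.0, 0.2]
width: 0.0397
gripper_force: 0.0
```

```bash
python3 - <<'E'
from h import *
f=cam('wrist');g=cam('scene');s=arm.get_state();print(s['t'],s['eef_pos'],s['width'])
np.savez('p7.npz',w=f['img'],s=g['img'])
a=cv2.resize(g['img'][155:235,245:365],(800,533));b=f['img'][0:240,100:600];b=cv2.resize(b,(800,384))[:330]
cv2.imwrite('pics/p7.png',cv2.resize(np.vstack([a,b]),(556,600))[...,::-1])
E
```

```text
21.125 [0.47761293 0.01741064 0.13838278] 0.04004032431511126
```

View pics/p7.png

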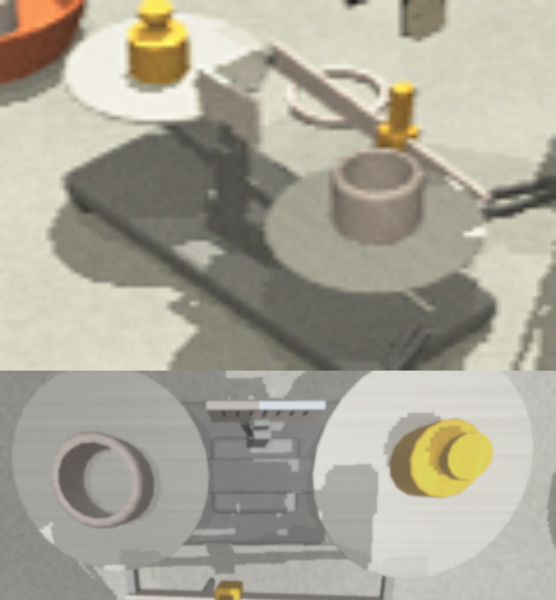

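Wrist view: the left pan is 196 px wide and the right 219 px, so the left is still at its lower stop. The poise is near p = 49 mm. Since the excess is at most 50 g, level must be near p = 67–75 mm, so I'll push about 22 mm more.

Call:
{"api": "jog_arm", "payload": {
  "deltas": [
    [[0,0,0.4,0],[0,0,0.8,0],[0,0,1.0,0],[0,0.05,1.0,0],[0,0.09,1.0,0],[0,0.13,1.0,0],[0,0.17,1.0,0],[0,0.22,1.0,0]]
  ]
}}

```text
t: 22.12
eef_pos: [0.4772, 0.0043, 0.0788]
ee_rot: [-3.141, -0.001, -0.067]
force: [0.6, 1.3, 0.9]
width: 0.0397
gripper_force: 0.8
```

Call:
{"api": "jog_arm", "payload": {
  "deltas": [
    [[0,0.06,0,0],[0,0.12,0,0],[0,0.18,0,0],[0,0.23,0,0],[0,0.27,0,0],[0,0.28,0,0],[0,0.28,0,0]]
  ]
}}

```text
t: 23.0
eef_pos: [0.4753, -0.0127, 0.0782]
ee_rot: [3.141, 0.001, -0.067]
force: [0.5, -0.3, -1.2]
width: 0.0402
gripper_force: 0.3
```

Call:
{"api": "jog_arm", "payload": {
  "deltas": [
    [[0,-0.05,0,0],[0,-0.13,0,0],[0,-0.13,-0.4,0],[0,-0.13,-0.8,0],[0,-0.13,-1.0,0],[0,-0.13,-1.0,0],[0,-0.13,-1.0,0],[0,-0.13,-1.0,0]]
  ]
}}

```text
t: 24.0
eef_pos: [0.4756, -0.0049, 0.1375]
ee_rot: [3.141, 0.002, -0.068]
force: [0.4, 0.0, -0.7]
width: 0.04
gripper_force: 0.0
```

Call:
{"api": "jog_arm", "payload": {
  "deltas": [
    [[0,0,0,0],[0,0,0,0],[0,0,0,0],[0,0,0,0],[0,0,0,0],[0,0,0,0],[0,0,0,0],[0,0,0,0]]
  ]
}}

```text
t: 25.0
eef_pos: [0.4761, -0.0047, 0.1384]
ee_rot: [-3.142, -0.0, -0.067]
force: [-0.0, -0.1, 0.4]
width: 0.0402
gripper_force: 0.0
```

```bash
python3 - <<'E'
from h import *
f=cam('wrist');g=cam('scene');s=arm.get_state();print(s['t'],s['eef_pos'],s['width'],f['xyz'])
np.savez('p8.npz',w=f['img'],s=g['img'])
b=cv2.resize(f['img'][0:240,80:620],(800,356));o=cv2.resize(np.load('p7.npz')['w'][0:60,200:500],(800,160));n=cv2.resize(f['img'][0:60,200:500],(800,160)) 
cv2.imwrite('pics/p8.png',np.vstack([o[:120],n[:120],b])[...,::-1])
E
```

```text
25.1 [ 0.47612266 -0.00470717  0.13836912] 0.04000598340239003 [ 0.55285354 -0.01073144  0.29596555]
```

View pics/p8.png

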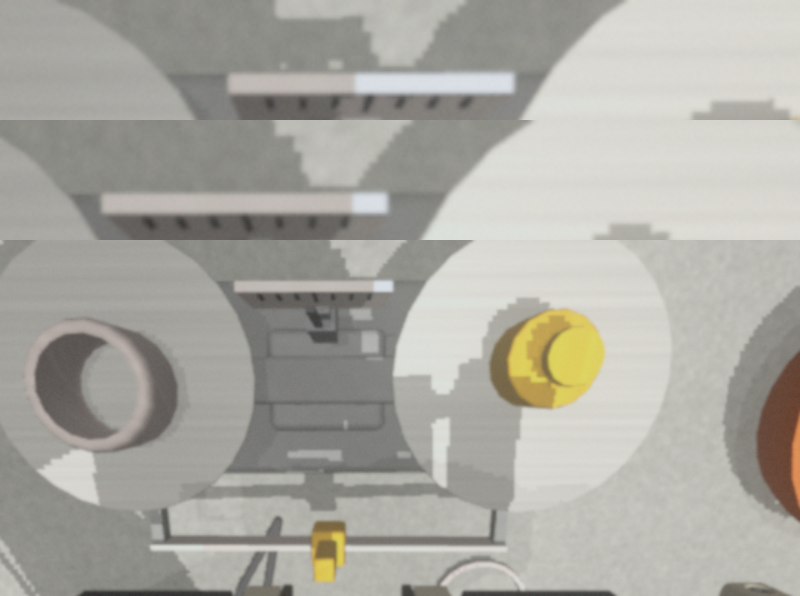

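Top scale now (second strip): the picture shows both pans at nearly the same height, their lower edges both at v ≈ 510. I'll measure the tilt from the apparent pan radii.

```bash
cat > tilt.py <<'E'
from h import *
def pan(f,c,ang):
    g=cv2.GaussianBlur(cv2.cvtColor(f['img'],cv2.COLOR_RGB2LAB),(0,0),1).astype(float);P=[]
    for a in np.arange(0,2*np.pi,.02):
        rr=np.arange(.050,.070,.0002);uv=np.array([proj(f,[c[0]+r*np.cos(a),c[1]+r*np.sin(a),.085]) for r in rr])
        if uv.min()<2 or uv[:,0].max()>637 or uv[:,1].max()>235: continue
        v=np.array([cv2.remap(g[...,k].astype(np.float32),uv[:,0].astype(np.float32)[None],uv[:,1].astype(np.float32)[None],1)[0] for k in range(3)])
        d=np.abs(v[:,6:]-v[:,:-6]).sum(0);i=d.argmax()
        if d[i]>12:P.append([c[0]+rr[i+3]*np.cos(a),c[1]+rr[i+3]*np.sin(a)])
    P=np.array(P);k=np.ones(len(P),bool)
    for _ in range(12):
        A=np.c_[2*P,np.ones(len(P))];s=np.linalg.lstsq(A[k],(P[k]**2).sum(1),rcond=None)[0];r=np.sqrt(s[2]+s[:2]@s[:2])
        e=np.abs(np.hypot(*(P-s[:2]).T)-r);k=e<max(.0008,1.5*np.median(e))
    z=f['xyz'][2];return z-(z-.085)*.06/r,s[:2].round(4),r,k.sum(),len(k)
def tilt(f):
    l=pan(f,(.564,.0876),0);r=pan(f,(.5524,-.0913),0);print(l,r,'tilt',np.arcsin((r[0]-l[0])/.18).round(4))
    return r[0]-l[0]
E
python3 - <<'E'
from tilt import *
f=cam('wrist');tilt(f)
h=dict(f);h['img']=np.load('p7.npz')['w'];h['xyz']=np.array(f['xyz'])+[.0015,.0221,0];tilt(h);print(arm.get_state()['t'])
E
```

```text
(np.float64(0.08078496299828677), array([0.5656, 0.0878]), np.float64(0.058824662613821646), np.int64(129), 160) (np.float64(0.08488371588935523), array([ 0.5543, -0.0912]), np.float64(0.05996694523939458), np.int64(102), 119) tilt 0.0228
(np.float64(0.07178087255670654), array([0.5651, 0.0843]), np.float64(0.056461977514591505), np.int64(104), 154) (np.float64(0.09377447829780369), array([ 0.5544, -0.0951]), np.float64(0.06260390066308646), np.int64(98), 119) tilt 0.1225
25.15
```

Tilt reads about +0.0225 rad (the same method gave 0.1225 at the 0.12 stop). I'll push about 3 mm more.

Call:
{"api": "jog_arm", "payload": {
  "deltas": [
    [[0,0,0.4,0],[0,0,0.8,0],[0,0,1.0,0],[0,0.06,1.0,0],[0,0.11,1.0,0],[0,0.15,1.0,0],[0,0.18,1.0,0],[0,0.18,1.0,0]]
  ]
}}

```text
t: 26.15
eef_pos: [0.4757, -0.0156, 0.0788]
ee_rot: [-3.141, -0.001, -0.067]
force: [0.9, 0.1, 0.9]
width: 0.0403
gripper_force: 0.3
```

Call:
{"api": "jog_arm", "payload": {
  "deltas": [
    [[0,0,0,0],[0,-0.05,0,0],[0,-0.13,0,0],[0,-0.13,-0.4,0],[0,-0.13,-0.8,0],[0,-0.13,-1.0,0],[0,-0.13,-1.0,0],[0,-0.13,-1.0,0]]
  ]
}}

```text
t: 27.15
eef_pos: [0.4753, -0.0078, 0.1375]
ee_rot: [3.141, 0.001, -0.068]
force: [-0.3, -0.3, -0.2]
width: 0.0398
gripper_force: 0.0
```

Call:
{"api": "jog_arm", "payload": {
  "deltas": [
    [[0,0,0,0],[0,0,0,0],[0,0,0,0],[0,0,0,0],[0,0,0,0],[0,0,0,0],[0,0,0,0],[0,0,0,0]]
  ]
}}

```text
t: 28.15
eef_pos: [0.4759, -0.0077, 0.1384]
ee_rot: [-3.142, 0.0, -0.067]
force: [-0.0, 0.4, 0.1]
width: 0.0403
gripper_force: 0.0
```

Call:
{"api": "jog_arm", "payload": {
  "deltas": [
    [[0,0,0,0],[0,0,0,0],[0,0,0,0],[0,0,0,0],[0,0,0,0],[0,0,0,0],[0,0,0,0],[0,0,0,0]]
  ]
}}

```text
t: 29.15
eef_pos: [0.4759, -0.0077, 0.1383]
ee_rot: [3.142, 0.0, -0.067]
force: [0.2, -0.3, -0.6]
width: 0.0399
gripper_force: 0.0
```

```bash
python3 - <<'E'
from tilt import *
tilt(cam('wrist'));tilt(cam('wrist'));print(arm.get_state()['t'])
E
```

```text
(np.float64(0.08247241945502595), array([0.5656, 0.0885]), np.float64(0.05928961149166411), np.int64(138), 164) (np.float64(0.08310783108004766), array([ 0.5543, -0.0906]), np.float64(0.05946660934775504), np.int64(104), 119) tilt 0.0035
(np.float64(0.08242199426820809), array([0.5656, 0.0885]), np.float64(0.05927561088539991), np.int64(147), 171) (np.float64(0.08313006015441626), array([ 0.5543, -0.0906]), np.float64(0.05947282091400246), np.int64(101), 117) tilt 0.0039
29.25
```

```bash
python3 -c "
from station import arm;print(arm.job_done())"
```

```text
the job is handed in; nothing more can be done
None
```

The job is handed in: the sound casting stands on the left pan, the porous one is in the remelt bowl, and the beam last measured within about 0.004 rad of level with the gripper clear of the balance; the verdict was not shown to me.

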